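# Check in the two labelled film boxes on the tally counter

## Robot

A 6-joint arm with a two-finger parallel gripper is mounted at the origin on the work surface. World frame = base frame: x ahead of the robot, y to its left, z up, the work surface at z = 0. Lengths are in m, angles in rad, forces in N, time in s.
With the tool pointing down it reaches from about 0.375 to 0.9 m from the base axis. Payload 3.1 kg.
Tool frame: the origin (TCP) lies between the finger pads; the fingertips stand 17 mm ahead of it and the grasp point (between the pads) lies 2 mm behind it; z points along the fingers, y is the line along which they close (so a half turn about z gives the same grasp; the last joint's range is limited). The gripper opens to 85 mm and grips with 20 to 120 N. Pads are 22 mm wide; open, the fingers measure 114 mm over their backs; the gripper's body (76 mm by 85 mm) begins 54 mm behind the grasp point. The pads swing forward as they close: fully open they stand 13 mm farther back than shut.
Start: joints at [1.012, 0.527, 1.433, -0, 1.181, -0.178], TCP at [0.232, 0.58, 0.248] pointing down, gripper open.
Joint ranges: [-3.08, 3.08], [-0.75, 2.2], [0.22, 2.44], [-1.43, 4.57], [0, 2.65], [-2.85, 2.85]. Speed limits (rad/s): [2.79, 2.79, 3.14, 3.14, 3.14, 3.14].

## Interface

Orientations are given as a unit quaternion [x, y, z, w].
In Python, from station import sense, vision, order gives the robot as it stands.
- The arm moves only by the shell command python3 -m crank 'ROWS' [OPENING] [FORCE]. ROWS is JSON, a list of rows, each an object with "dp": the shift along the world's x, y, z in units of 30 mm (1.0 is 30 mm), a list of three; "angular": the turn, a rotation vector about the world's x, y, z in degrees, a list of three. In form: [{"dp": [dx, dy, dz], "angular": [ax, ay, az]}, ...]. A call has 1 to 20 rows; each row shifts and turns the commanded pose from where the row before left it; what a row does not reach is not made up. A row lasts 1/10 s, in which the tool goes at most 50 mm and 8.59 degrees, less where a joint would pass 70% of its speed; a pose out of reach is approached as far as the arm can. A call is refused whole if a number of a shift passes 1 or a number of a turn 8.59, either way. A call with a gripper value outside its range is refused whole. OPENING is the closure, from 0 (fully open) to 1 (shut), set as the call begins (- or left out, the last holds). The fingers move at their own pace and stop on an object; FORCE is the grip in N (left out, the last holds). Time passes only in rows, so rows that do not move let the fingers close. It gives the time, the measured TCP pose, the force, the opening and the grip force at its end, in the units of the state.
- sense(): the state, without advancing time (a new reading comes with each control period).
- vision.snapshot(name): name is "scene" or "side" or "wrist"; returns a dict with "image" (420x560x3 uint8, blue, green, red), "range_z" (420x560 float32, m along the optical axis (not along the pixel's ray), 0 where there is no reading), "mtx" (3x3 intrinsics, pixels), "pose" (4x4, takes a point from camera to world coordinates); the wrist camera has in their place "mount" (4x4, takes a point from camera to tool coordinates, whose origin is the TCP and whose axes are the flange's). Camera axes: x right, y down, z forward; pixel columns grow to the right and rows downward; lengths in m; the calibration is good to about 2 mm. A picture is of the moment at which its call begins: read the wrist's pose just before it.
- order.sign_off(): hands the job in; it is judged then, once.
The state is a dict: "t": time; "q": joint angles; "qd": joint speeds; "tau": joint torques, N m; "tcp_pos": TCP position; "tool_rot": TCP orientation; "force": force on the tool from outside, world axes, zero at the start; "ft_torque": the same for the moment, N m; "finger_gap": opening from 0.0 (shut) to 1.0 (fully open); "gripper_force": force on a finger pad.
Only numpy, scipy, OpenCV 4.12 (cv2) and the standard library are available. Lean on these libraries where they do the work, as an engineer would, in place of code of your own. Each camera call takes 0.05 s, during which the arm holds its last target. There are 200 camera calls.

## Task

Check in the two microfilm boxes with coloured labels, in either order: stand one upright in the green tray, then swing the tally counter's lever clockwise all the way to its stop and let go so that it springs right back, then do the same with the other box. Count each box exactly once, only after it stands in the tray; set the boxes down rather than dropping them, and leave the plain grey box, the jar and the brass weight where they are.

Things in the scene. Friction and masses are not known exactly. Their poses are not given: they have to be found in the camera images.
- box_orange_mid (a point): Centre of the microfilm box with orange labels: a closed white card box standing on edge, 95 mm along its x, 38 mm thick along its y, 95 mm high (z), about 180 g. This point is 47.5 mm above its underside. It is to be checked in.
- box_blue_mid (a point): Centre of the microfilm box with blue labels: same size and frame as the orange one. It is to be checked in.
- box_grey_mid (a point): Centre of the plain grey microfilm box, same size and frame. Leave it where it is.
- paste_jar: Loose paste jar, 64 mm across, 70 mm high; origin at the centre of its underside. Leave it alone.
- brass_weight: Loose brass weight, 54 mm across, 50 mm high; origin at the centre of its underside. Leave it alone.
- tray: Green open tray fixed to the bench, 160 mm (x) by 215 mm (y) outside, 32 mm high, walls and floor 5 mm thick; origin at the centre of its underside. There is room for both boxes side by side along its y, each with its 38 mm thickness along the tray's y.
- counter: Dark blue tally counter fixed to the bench, 100 by 100 mm, housing top 46 mm high; origin at the centre of its underside, on the vertical pivot axis of lever and wheel.
- lever_hinge (a point): Point on the lever's vertical pivot axis, 86 mm above the bench, level with the lever_peg point.
- lever_peg (a point): Centre of the exposed part of the lever's upright orange thumb peg: 14 mm diameter, standing 75 mm from the pivot axis. The point is 86 mm above the bench, the peg's top is at 102 mm, and the steel arm (14 mm wide, 6 mm thick) below the peg has its top at 70 mm. The point's x axis points outward from the pivot.
- lever (a joint): Angle of the counter's lever (rad): 0 at rest, growing clockwise seen from above to a solid stop at 1.25 (marked by a small red post on the housing). A spring always drives it back to 0, in about half a second when let go; it takes about 1.5 N at the peg to start and about 5 N to push it up to the stop.
- wheel (a joint): Angle of the counter's brass ratchet wheel with its orange dot (rad), under the lever; about 0 at the start, growing clockwise. Each full swing of the lever to its stop carries it on by one eighth of a turn (0.785), in the last part of the swing; it stays there when the lever springs back. A swing short of the stop carries it too little.
There are look-alikes about, which are no part of the job. What is shaped like the part that bears box_blue_mid but black or pink is not meant. What is shaped like the counter but white is not meant.

How it is judged:
By the outcome, as a careful person would: the job done as asked, in the order asked, and still so for the second after the job is handed in, with the robot touching nothing.
It also fails if it takes over 72 s, if anything falls off the work surface, if the arm or the gripper's body presses on something with over 40 N, if the wrist force passes 120 N, or if a joint passes its speed limit or range.

## Working session

There is one attempt and no reset: what is moved stays moved. The work goes in short steps, Python scripts to look and compute and a shell command to move; the robot and the scene stay as the last step left them, time stands still between calls to the robot, and variables do not carry over. Pictures are saved under pics/ and viewed, at most 10 in all, crops included, and the job is handed in when it is done.

```bash
mkdir -p pics; ls
python3 - <<'E'
from station import sense, vision
import cv2,numpy as np
s=sense();print(s['t'],s['tcp_pos'],s['tool_rot'])
for n in("scene","side"):
    d=vision.snapshot(n);np.savez(f'pics/{n}.npz',**{k:v for k,v in d.items() if not isinstance(v,str)})
    cv2.imwrite(f'pics/{n}0.png',d['image']);print(n,d['pose'].round(3).tolist(),d['mtx'].tolist())
E
```

```text
pics
0.0 [0.23130579 0.57986925 0.24730428] [ 1.88782496e-01  9.82018282e-01 -1.04266094e-03 -4.20155697e-04]
scene [[0.051, 0.81, -0.584, 1.332], [0.999, -0.031, 0.044, -0.133], [0.017, -0.585, -0.811, 1.163], [0.0, 0.0, 0.0, 1.0]] [[466.9048629605835, 0.0, 274.08343362550636], [0.0, 466.9048629605835, 209.03141121092162], [0.0, 0.0, 1.0]]
side [[-0.999, -0.045, 0.024, 0.507], [-0.049, 0.741, -0.67, 0.68], [0.012, -0.67, -0.742, 0.906], [0.0, 0.0, 0.0, 1.0]] [[453.48056407759543, 0.0, 281.96838646969417], [0.0, 453.48056407759543, 203.68061952123222], [0.0, 0.0, 1.0]]
```

View pics/scene0.png

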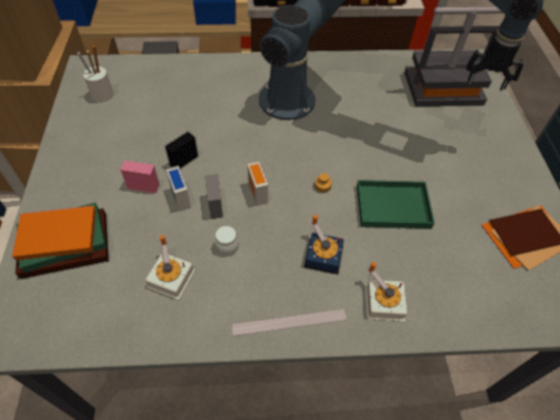

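View pics/side0.png

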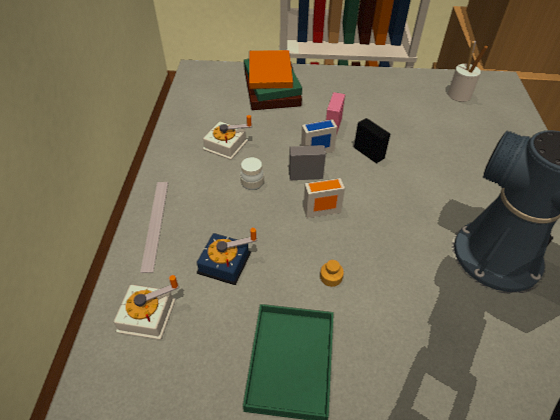

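Scene picture: blue-label box (178,187), orange-label box (258,182) and grey box (214,196) between them. The black (181,150) and pink (141,177) boxes and the white counters (169,272) and (388,297) are look-alikes. The dark blue counter is at (325,250), the tray at (395,204), the brass weight at (323,182) and the jar at (226,238). The side view agrees. Next I'll measure with range data from both cameras.

```bash
cat > h.py <<'E'
import numpy as np,cv2
def cloud(d,T):
    z=d['range_z'];K=d['mtx'];v,u=np.mgrid[:z.shape[0],:z.shape[1]]
    P=np.stack([(u-K[0,2])/K[0,0]*z,(v-K[1,2])/K[1,1]*z,z],-1)@T[:3,:3].T+T[:3,3]
    P[z==0]=np.nan;return P
def rect(p): 
    (c,s,a)=cv2.minAreaRect((p[:,:2]*1000).astype(np.float32));return np.round(c,1),np.round(s,1),round(a,1)
E
python3 - <<'E'
from h import *
for n,seeds in(("scene",dict(blue=(178,175),orange=(258,170),grey=(213,183),tray=(395,204),counter=(325,245),brass=(323,180),jar=(226,234))),("side",dict(blue=(319,128),orange=(324,187),grey=(307,152),tray=(290,360),counter=(222,250),brass=(333,266),jar=(251,165)))):
    d=np.load(f'pics/{n}.npz');P=cloud(d,d['pose']);hsv=cv2.cvtColor(d['image'],cv2.COLOR_BGR2HSV)
    for k,(u,v) in seeds.items():
        p=P[v,u];near=np.linalg.norm(P[...,:2]-p[:2],axis=-1)<(.15 if k=='tray' else .075)
        lo,hi={'tray':(.026,.04),'counter':(.036,.05),'brass':(.01,.06),'jar':(.06,.08)}.get(k,(.087,.103))
        m=near&(P[...,2]>lo)&(P[...,2]<hi)
        m=m.astype(np.uint8);_,L=cv2.connectedComponents(m)
        if k not in('tray','counter') and L[v,u]: m=L==L[v,u]
        q=P[m>0];print(n,k,p.round(3),len(q),np.median(q[:,2]).round(3),*rect(q))
    H,S,V=cv2.split(hsv);
    for k,m in(('blue',(abs(H.astype(int)-110)<12)&(S>180)),('orange',(H<14)&(S>180)&(V>130))):
        for z0,z1,t in((.088,.104,'top'),(.076,.108,'peg')):
            mm=m&(P[...,2]>z0)&(P[...,2]<z1)&(P[...,0]>.3)
            c,L,st,ce=cv2.connectedComponentsWithStats(mm.astype(np.uint8))
            for i in range(1,c):
                if st[i,4]>5:q=P[L==i];print('  ',n,k,t,ce[i].round(),st[i,4],q.mean(0).round(4),*rect(q))
E
```

```text
scene blue [ 0.423 -0.355  0.089] 336 0.094 [ 444.4 -356.8] [100.2  38.3] 19.7
scene orange [ 0.413 -0.116  0.091] 328 0.093 [ 433.1 -118.2] [97.6 38.6] 14.7
scene grey [ 0.46  -0.25   0.092] 342 0.093 [ 476. -250.] [98.7 37.9] 7.0
scene tray [0.493 0.305 0.004] 398 0.03 [500.2 298.6] [216.9 165.8] 86.0
scene counter [0.672 0.059 0.071] 679 0.044 [668.3  63.1] [93.9 97.9] 74.1
scene brass [0.424 0.084 0.048] 240 0.027 [417.7  87.4] [52.7 44.9] 71.9
scene jar [ 0.625 -0.212  0.069] 295 0.068 [ 626.1 -213.2] [55.5 54. ] 3.6
   scene blue top [176. 179.] 108 [ 0.4417 -0.3588  0.0938] [ 442.  -358.5] [67.7 19. ] 18.7
   scene blue peg [176. 179.] 109 [ 0.4416 -0.3588  0.0937] [ 442.  -358.5] [67.7 19. ] 18.7
   scene orange top [ 54. 231.] 1717 [ 0.6089 -0.6766  0.0899] [ 606.8 -676.1] [139.5 198.4] 6.5
   scene orange peg [ 54. 231.] 2947 [ 0.6078 -0.6768  0.0885] [ 606.  -676.8] [142.2 199. ] 5.0
side blue [ 0.442 -0.347  0.095] 345 0.095 [ 442.4 -357.5] [97.3 43.5] 21.1
side orange [ 0.431 -0.11   0.099] 484 0.095 [ 430.3 -120.3] [96.9 42.7] 15.3
side grey [ 0.475 -0.241  0.097] 408 0
[... 619 characters left out ...]
e top [248. 119.] 13 [ 0.6465 -0.3763  0.0949] [ 646.  -376.9] [12.5  4.1] 38.8
   side orange top [253. 233.] 16 [0.5944 0.0421 0.094 ] [593.7  41.7] [11.1  5.3] 27.4
   side orange top [173. 282.] 14 [0.749  0.1785 0.093 ] [748.9 178.4] [7.2 3.6] 3.6
   side orange peg [286.  51.] 8 [ 0.5533 -0.7702  0.0908] [ 551.9 -768.2] [ 9.6 35.2] 33.9
   side orange peg [250.  60.] 9 [ 0.6747 -0.7065  0.0902] [ 674.7 -704.2] [ 3.5 40.8] 5.7
   side orange peg [249. 120.] 25 [ 0.6457 -0.3771  0.0887] [ 645.3 -376.4] [13.  6.] 39.1
   side orange peg [253. 235.] 32 [0.5942 0.0419 0.088 ] [593.6  42. ] [11.2  5.8] 27.4
   side orange peg [173. 283.] 26 [0.7492 0.1786 0.0879] [749.2 178.9] [8.5 3.5] 13.0
```

Candidates in the scene view:
- **Boxes:** blue-labelled (178,187), black (181,150) and pink (141,177). The white one with the blue label is meant, and (258,182) is the orange one.
- **Counters:** dark blue (325,250), white (169,272) and white (388,297). The dark blue one is meant.

I'll confirm these in one crop.

Run:
```python
from h import *
d=np.load('pics/side.npz');P=cloud(d,d['pose']);im=d['image']
cv2.imwrite('pics/crop.png',cv2.resize(im[85:300,180:400],None,fx=2.7,fy=2.7,interpolation=cv2.INTER_CUBIC))
H,S,V=cv2.split(cv2.cvtColor(im,cv2.COLOR_BGR2HSV))
m=(H>160)&(H<176)&(S>90);m[:, :315]=0;m[:, 350:]=0;m[140:]=0
q=P[m];print('pink',len(q),q.min(0).round(3),q.max(0).round(3))
```

```text
pink 268 [ 0.363 -0.524  0.013] [ 0.416 -0.426  0.1  ]
```

View pics/crop.png

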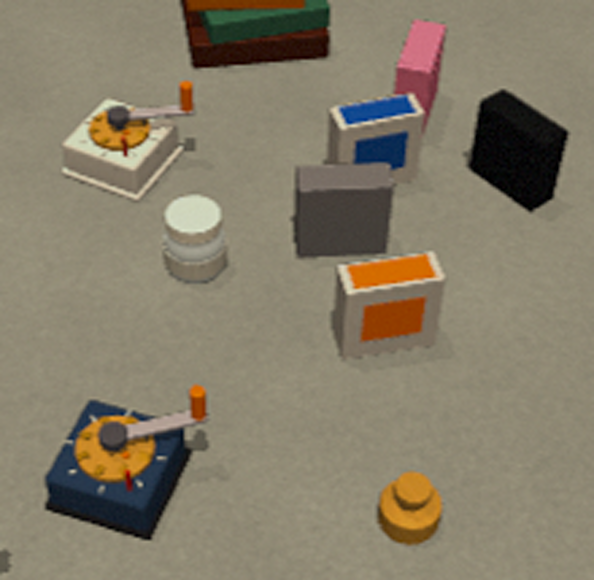

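```bash
python3 -m crank '[{"dp":[0.28,-0.97,-0.05],"angular":[0,0,1.55]},{"dp":[0.28,-0.97,-0.05],"angular":[0,0,1.55]},{"dp":[0.28,-0.97,-0.05],"angular":[0,0,1.55]},{"dp":[0.28,-0.97,-0.05],"angular":[0,0,1.55]},{"dp":[0.28,-0.97,-0.05],"angular":[0,0,1.55]},{"dp":[0.28,-0.97,-0.05],"angular":[0,0,1.55]},{"dp":[0.28,-0.97,-0.05],"angular":[0,0,1.55]},{"dp":[0.28,-0.97,-0.05],"angular":[0,0,1.55]},{"dp":[0.28,-0.97,-0.05],"angular":[0,0,1.55]},{"dp":[0.28,-0.97,-0.05],"angular":[0,0,1.55]},{"dp":[0.28,-0.97,-0.05],"angular":[0,0,1.55]},{"dp":[0.28,-0.97,-0.05],"angular":[0,0,1.55]},{"dp":[0.28,-0.97,-0.05],"angular":[0,0,1.55]},{"dp":[0.28,-0.97,-0.05],"angular":[0,0,1.55]},{"dp":[0.28,-0.97,-0.05],"angular":[0,0,1.55]},{"dp":[0.28,-0.97,-0.05],"angular":[0,0,1.55]},{"dp":[0.28,-0.97,-0.05],"angular":[0,0,1.55]},{"dp":[0.28,-0.97,-0.05],"angular":[0,0,1.55]},{"dp":[0.28,-0.97,-0.05],"angular":[0,0,1.55]},{"dp":[0.28,-0.97,-0.05],"angular":[0,0,1.55]}]' 0.15 40
```

```text
t: 2.1
tcp_pos: [0.3997, -0.0028, 0.2181]
tool_rot: [-0.081, 0.997, 0.0, -0.0]
force: [-0.1, -0.5, -0.1]
finger_gap: 0.852
gripper_force: 0.0
```

Crop: blue-label box (375,115), orange-label box (390,270) and the dark blue counter with its red post (130,480) are confirmed. The post lies clockwise of the lever, as it should. Now I go down over the orange box.

```bash
python3 -m crank '[{"dp":[0.265,-0.97,-0.3],"angular":[0,0,1.5]},{"dp":[0.265,-0.97,-0.3],"angular":[0,0,1.5]},{"dp":[0.265,-0.97,-0.3],"angular":[0,0,1.5]},{"dp":[0.265,-0.97,-0.3],"angular":[0,0,1.5]},{"dp":[0,0,0],"angular":[0,0,0]}]'
python3 - <<'E'
from station import sense,vision
from h import *
from scipy.spatial.transform import Rotation as R
s=sense();d=vision.snapshot('wrist');cv2.imwrite('pics/w1.png',d['image'])
T=np.eye(4);T[:3,:3]=R.from_quat(s['tool_rot']).as_matrix();T[:3,3]=s['tcp_pos'];P=cloud(d,T@d['mount'])
m=(P[...,2]>.085)&(P[...,2]<.105)&(np.linalg.norm(P[...,:2]-[.4315,-.119],axis=-1)<.07)
print(s['tcp_pos'],m.sum(),*rect(P[m]))
E
```

```text
t: 2.6
tcp_pos: [0.4331, -0.1214, 0.1815]
tool_rot: [-0.131, 0.991, -0.001, 0.001]
force: [0.5, 0.7, -0.4]
finger_gap: 0.852
gripper_force: 0.0
[ 0.43306649 -0.12138511  0.18146292] 7333 [ 430.7 -120.8] [94.3 38.1] 14.8
```

```bash
python3 -m crank '[{"dp":[-0.08,0,-0.7],"angular":[0,0,0]},{"dp":[0,0,-0.7],"angular":[0,0,0]},{"dp":[0,0,-0.7],"angular":[0,0,0]},{"dp":[0,0,-0.7],"angular":[0,0,0]},{"dp":[0,0,-0.7],"angular":[0,0,0]},{"dp":[0,0,0],"angular":[0,0,0]}]' && python3 -m crank '[{"dp":[0,0,0],"angular":[0,0,0]},{"dp":[0,0,0],"angular":[0,0,0]},{"dp":[0,0,0],"angular":[0,0,0]},{"dp":[0,0,0],"angular":[0,0,0]},{"dp":[0,0,0],"angular":[0,0,0]},{"dp":[0,0,0],"angular":[0,0,0]},{"dp":[0,0,0],"angular":[0,0,0]}]' 1 40
```

```text
t: 3.25
tcp_pos: [0.4272, -0.1161, 0.0758]
tool_rot: [-0.133, 0.991, 0.002, -0.002]
force: [0.0, 0.5, -0.1]
finger_gap: 0.849
gripper_force: 0.0
t: 3.95
tcp_pos: [0.4297, -0.1181, 0.0784]
tool_rot: [-0.133, 0.991, -0.001, 0.001]
force: [0.3, 1.3, 6.6]
finger_gap: 0.44
gripper_force: 43.7
```

```bash
python3 -m crank '[{"dp":[0,0,0.5],"angular":[0,0,0]},{"dp":[0,0,0.9],"angular":[0,0,0]},{"dp":[0,0,1],"angular":[0,0,0]},{"dp":[0,0,1],"angular":[0,0,0]},{"dp":[0,0.4,0.6],"angular":[0,0,0]}]' && python3 -m crank '[{"dp":[0.15,0.95,0],"angular":[0,0,-1.2]},{"dp":[0.15,0.95,0],"angular":[0,0,-1.2]},{"dp":[0.15,0.95,0],"angular":[0,0,-1.2]},{"dp":[0.15,0.95,0],"angular":[0,0,-1.2]},{"dp":[0.15,0.95,0],"angular":[0,0,-1.2]},{"dp":[0.15,0.95,0],"angular":[0,0,-1.2]},{"dp":[0.15,0.95,0],"angular":[0,0,-1.2]},{"dp":[0.15,0.95,0],"angular":[0,0,-1.2]},{"dp":[0.15,0.95,0],"angular":[0,0,-1.2]},{"dp":[0.15,0.95,0],"angular":[0,0,-1.2]},{"dp":[0.15,0.95,0],"angular":[0,0,-1.2]},{"dp":[0.15,0.95,0],"angular":[0,0,-1.2]},{"dp":[0.15,0.95,0],"angular":[0,0,-1.2]},{"dp":[0.15,0.95,0],"angular":[0,0,-1.2]},{"dp":[0.15,0.95,0],"angular":[0,0,-1.2]},{"dp":[0.15,0.85,0],"angular":[0,0,-1.2]},{"dp":[0,0,0],"angular":[0,0,0]},{"dp":[0,0,0],"angular":[0,0,0]}]'
cat > boxpos.py <<'E'
# side-camera look at a held box / box top: python3 boxpos.py zlo zhi xc yc
import sys
from station import sense,vision
from h import *
zl,zh,x,y=map(float,sys.argv[1:5]);d=vision.snapshot('side');P=cloud(d,d['pose']);
cv2.imwrite('pics/'+sys.argv[5]+'.png',d['image'])
H,S,V=cv2.split(cv2.cvtColor(d['image'],cv2.COLOR_BGR2HSV))
lab=(S>150)&((H<14)|(abs(H.astype(int)-110)<12))
n=(np.linalg.norm(P[...,:2]-[x,y],axis=-1)<.09)&(P[...,2]>zl)&(P[...,2]<zh)
q=P[n];print('all',len(q),q.min(0).round(3),q.max(0).round(3),*rect(q))
q=P[n&lab];print('label',len(q),*( (q.mean(0).round(4),*rect(q)) if len(q) else ()))
E
python3 boxpos.py 0.1 0.19 0.502 0.348 s1
```

```text
t: 4.45
tcp_pos: [0.43, -0.1071, 0.1995]
tool_rot: [-0.132, 0.991, -0.001, 0.002]
force: [0.6, -0.1, -2.4]
finger_gap: 0.443
gripper_force: 43.6
t: 6.25
tcp_pos: [0.5001, 0.3469, 0.1967]
tool_rot: [0.034, 0.999, -0.001, -0.001]
force: [-0.6, 0.3, -3.6]
finger_gap: 0.439
gripper_force: 43.4
all 728 [0.453 0.358 0.12 ] [0.548 0.37  0.19 ] [501.  364.2] [ 5.8 95.2] 86.2
label 233 [0.4989 0.3654 0.1638] [500.4 365.2] [ 3.7 59.4] 85.8
```

View pics/s1.png

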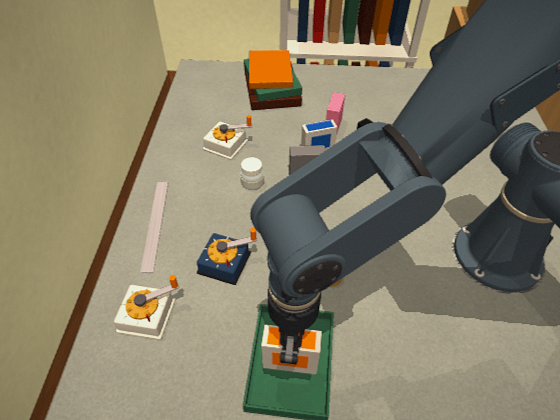

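The orange box (290,348) hangs upright over the tray's +y half, centred at about (0.501, 0.346) with its underside at 0.120. Now I lower it.

```bash
python3 -m crank '[{"dp":[0,0.05,-0.7],"angular":[0,0,0]},{"dp":[0,0,-0.8],"angular":[0,0,0]},{"dp":[0,0,-0.8],"angular":[0,0,0]},{"dp":[0,0,-0.7],"angular":[0,0,0]},{"dp":[0,0,-0.4],"angular":[0,0,0]},{"dp":[0,0,-0.2],"angular":[0,0,0]},{"dp":[0,0,0],"angular":[0,0,0]}]'; python3 -m crank '[{"dp":[0,0,-0.1],"angular":[0,0,0]},{"dp":[0,0,0],"angular":[0,0,0]}]';python3 boxpos.py 0.025 0.12 0.502 0.348 s2
```

```text
t: 7.0
tcp_pos: [0.5009, 0.3479, 0.0889]
tool_rot: [0.035, 0.999, -0.0, -0.001]
force: [0.2, 0.3, -2.7]
finger_gap: 0.435
gripper_force: 43.5
t: 7.2
tcp_pos: [0.5015, 0.3487, 0.087]
tool_rot: [0.035, 0.999, 0.0, 0.001]
force: [0.4, -0.4, -2.7]
finger_gap: 0.442
gripper_force: 43.5
all 1759 [0.419 0.293 0.025] [0.583 0.409 0.119] [501.4 351.5] [107.  160.2] 85.9
label 219 [0.5029 0.3593 0.074 ] [504.9 351.1] [34.8 68.1] 86.0
```

```bash
python3 -m crank '[{"dp":[0,0,-0.05],"angular":[0,0,0]},{"dp":[0,0,-0.05],"angular":[0,0,0]},{"dp":[0,0,0],"angular":[0,0,0]}]';python3 -m crank '[{"dp":[0,0,-0.03],"angular":[0,0,0]},{"dp":[0,0,-0.03],"angular":[0,0,0]},{"dp":[0,0,0],"angular":[0,0,0]}]'
```

```text
t: 7.55
tcp_pos: [0.5013, 0.3487, 0.0835]
tool_rot: [0.034, 0.999, 0.0, 0.0]
force: [-0.3, -0.5, -2.2]
finger_gap: 0.435
gripper_force: 43.4
t: 7.85
tcp_pos: [0.5012, 0.3487, 0.0834]
tool_rot: [0.034, 0.999, 0.0, 0.0]
force: [-2.6, -1.9, 8.3]
finger_gap: 0.437
gripper_force: 44.2
```

```bash
python3 -m crank '[{"dp":[0,0,0],"angular":[0,0,0]},{"dp":[0,0,0],"angular":[0,0,0]},{"dp":[0,0,0],"angular":[0,0,0]},{"dp":[0,0,0.1],"angular":[0,0,0]},{"dp":[0,0,0.5],"angular":[0,0,0]},{"dp":[0,0,1],"angular":[0,0,0]},{"dp":[0,0,1],"angular":[0,0,0]},{"dp":[0,0,1],"angular":[0,0,0]},{"dp":[0,0,0],"angular":[0,0,0]}]' 0.25; python3 boxpos.py 0.085 0.115 0.502 0.348 s3
```

```text
t: 8.75
tcp_pos: [0.504, 0.35, 0.1953]
tool_rot: [0.034, 0.999, 0.002, 0.005]
force: [1.1, -0.0, -0.1]
finger_gap: 0.751
gripper_force: 0.0
all 929 [0.453 0.326 0.085] [0.549 0.37  0.106] [501.1 347.7] [39.2 94.8] 86.1
label 42 [0.5107 0.3491 0.1009] [499.  347.2] [30.6 62.1] 84.6
```

Orange box stands at (0.501, 0.348) in the tray. Next is the lever: close the fingers and hover on the -y side of the peg.

```bash
python3 -m crank '[{"dp":[0.22,-0.96,0],"angular":[0,0,-1.1]},{"dp":[0.22,-0.96,0],"angular":[0,0,-1.1]},{"dp":[0.22,-0.96,0],"angular":[0,0,-1.1]},{"dp":[0.22,-0.96,0],"angular":[0,0,-1.1]},{"dp":[0.22,-0.96,0],"angular":[0,0,-1.1]},{"dp":[0.22,-0.96,0],"angular":[0,0,-1.1]},{"dp":[0.22,-0.96,0],"angular":[0,0,-1.1]},{"dp":[0.22,-0.96,0],"angular":[0,0,-1.1]},{"dp":[0.22,-0.96,0],"angular":[0,0,-1.1]},{"dp":[0.22,-0.96,0],"angular":[0,0,-1.1]},{"dp":[0.22,-0.96,0],"angular":[0,0,-1.1]},{"dp":[0.22,-0.96,0],"angular":[0,0,-1.1]},{"dp":[0,0,0],"angular":[0,0,0]},{"dp":[0,0,0],"angular":[0,0,0]}]' 1
cat > lev.py <<'E'
import sys
from station import sense,vision
from h import *
from scipy.spatial.transform import Rotation as R
for n in sys.argv[2:]:
    s=sense();d=vision.snapshot(n);cv2.imwrite(f'pics/{sys.argv[1]}_{n}.png',d['image'])
    if n=='wrist':
        T=np.eye(4);T[:3,:3]=R.from_quat(s['tool_rot']).as_matrix();T[:3,3]=s['tcp_pos'];T=T@d['mount']
    else:T=d['pose']
    P=cloud(d,T);H,S,V=cv2.split(cv2.cvtColor(d['image'],cv2.COLOR_BGR2HSV))
    nr=np.linalg.norm(P[...,:2]-[.667,.063],axis=-1)<.12
    m=nr&(H<13)&(S>150)&(P[...,2]>.076)&(P[...,2]<.11)
    q=P[m]
    if len(q):print(n,'peg',len(q),q.mean(0).round(4),'cam',T[:3,3].round(3),*rect(q),'top',q[q[:,2]>.097].mean(0).round(4))
    q=P[nr&(P[...,2]>.038)&(P[...,2]<.05)];print(n,'housing',len(q),*rect(q))
E
python3 lev.py l1 wrist side scene
```

```text
t: 10.2
tcp_pos: [0.5795, 0.0026, 0.1886]
tool_rot: [0.15, 0.989, 0.0, -0.001]
force: [0.3, 0.5, -0.1]
finger_gap: -0.002
gripper_force: 0.0
wrist peg 216 [0.5917 0.0349 0.0897] cam [0.51  0.024 0.313] [595.   34.4] [ 9.6 13.6] 49.3 top [0.5932 0.034  0.099 ]
wrist housing 4306 [666.8  60.7] [92.9 93.5] 74.3
side peg 26 [0.5948 0.042  0.0868] cam [0.507 0.68  0.906] [596.5  41. ] [ 9.2 12.3] 74.8 top [0.6    0.04   0.0996]
side housing 778 [666.5  63. ] [95.2 94.3] 73.5
scene peg 17 [0.6016 0.0356 0.0905] cam [ 1.332 -0.133  1.163] [600.8  36.8] [ 7.9 12. ] 3.0 top [0.6015 0.0364 0.0988]
scene housing 676 [668.2  63.2] [93.7 97.3] 74.1
```

```bash
ls pics
```

```text
crop.png
l1_scene.png
l1_side.png
l1_wrist.png
s1.png
s2.png
s3.png
scene.npz
scene0.png
side.npz
side0.png
w1.png
```

View pics/l1_wrist.png

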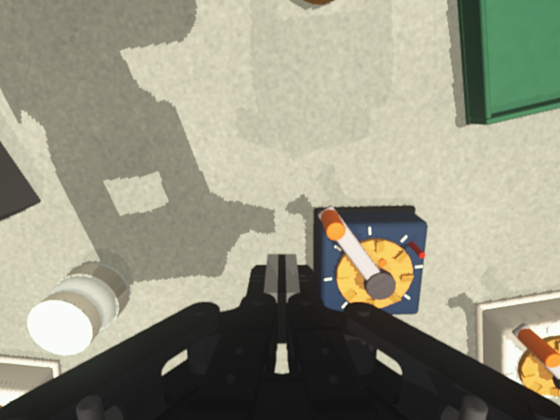

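Wrist picture: peg top (332,222), pivot (380,285), red post (420,253), closed fingertips (283,260) on the peg's -y side, clear of the housing. The peg is at about (0.597, 0.037), 74 mm from the pivot, which fits the given 75 mm. Now I descend, then push along the arc.

```bash
python3 -m crank '[{"dp":[0.2,-0.07,-0.65],"angular":[0,0,0]},{"dp":[0,0,-0.8],"angular":[0,0,0]},{"dp":[0,0,-0.8],"angular":[0,0,0]},{"dp":[0,0,-0.6],"angular":[0,0,0]},{"dp":[0,0,-0.3],"angular":[0,0,0]},{"dp":[0,0,0],"angular":[0,0,0]},{"dp":[0,0,0],"angular":[0,0,0]}]'; python3 -m crank '[{"dp":[0.08,0.25,0],"angular":[0,0,0]},{"dp":[0.08,0.25,0],"angular":[0,0,0]},{"dp":[-0.09,0.33,0],"angular":[0,0,0]},{"dp":[0,0,0],"angular":[0,0,0]}]'; python3 lev.py l2 side wrist
```

```text
t: 11.05
tcp_pos: [0.5866, 0.0013, 0.0956]
tool_rot: [0.149, 0.989, -0.0, 0.0]
force: [-0.4, -0.6, 0.8]
finger_gap: 0.003
gripper_force: 0.0
t: 11.45
tcp_pos: [0.5881, 0.0271, 0.0956]
tool_rot: [0.148, 0.989, 0.0, 0.0]
force: [-0.8, -2.0, 0.7]
finger_gap: -0.0
gripper_force: 1.0
side peg 36 [0.5931 0.0502 0.0931] cam [0.507 0.68  0.906] [592.1  48.2] [16.4 12.6] 84.2 top [0.5943 0.0478 0.1018]
side housing 758 [666.6  63.4] [96.3 93.9] 73.6
wrist peg 1340 [0.5904 0.0464 0.0948] cam [0.518 0.048 0.22 ] [593.2  45.9] [13.  14.2] 85.2 top [0.5922 0.0463 0.1006]
wrist housing 3951 [641.6  86.2] [78.1 46.2] 53.8
```

```bash
python3 -m crank '[{"dp":[-0.047,0.344,0],"angular":[0,0,0]},{"dp":[0,0.347,0],"angular":[0,0,0]},{"dp":[0.05,0.344,0],"angular":[0,0,0]},{"dp":[0.096,0.333,0],"angular":[0,0,0]},{"dp":[0.14,0.317,0],"angular":[0,0,0]},{"dp":[0.184,0.294,0],"angular":[0,0,0]},{"dp":[0,0,0],"angular":[0,0,0]}]'; python3 lev.py l3 side wrist
```

```text
t: 12.25
tcp_pos: [0.6, 0.0865, 0.0943]
tool_rot: [0.148, 0.989, -0.0, -0.001]
force: [-3.4, -2.0, 0.3]
finger_gap: -0.002
gripper_force: 1.6
side peg 25 [0.6059 0.1095 0.0904] cam [0.507 0.68  0.906] [604.2 107.6] [14.6  8.4] 26.3 top [0.6085 0.1074 0.1005]
side housing 645 [666.5  62.6] [96.3 94.2] 74.8
wrist peg 1322 [0.6028 0.1059 0.0945] cam [0.53  0.107 0.219] [605.5 105.3] [13.6 13.3] 75.9 top [0.6045 0.1059 0.1006]
wrist housing 1400 [631.6  71.4] [94.  21.1] 74.0
```

```bash
python3 -m crank '[{"dp":[0.2,0.27,0],"angular":[0,0,0]},{"dp":[0.24,0.24,0],"angular":[0,0,0]},{"dp":[0,0,0],"angular":[0,0,0]}]'; python3 -m crank '[{"dp":[0.12,0.1,0],"angular":[0,0,0]},{"dp":[0,0,0],"angular":[0,0,0]}]';python3 -m crank '[{"dp":[0.12,0.1,0],"angular":[0,0,0]},{"dp":[0,0,0],"angular":[0,0,0]}]'; python3 lev.py l4 side wrist
```

```text
t: 12.65
tcp_pos: [0.6139, 0.1006, 0.0946]
tool_rot: [0.149, 0.989, -0.0, -0.001]
force: [-3.7, -2.5, -0.5]
finger_gap: -0.0
gripper_force: 1.8
t: 12.85
tcp_pos: [0.615, 0.1017, 0.0945]
tool_rot: [0.149, 0.989, -0.002, -0.003]
force: [-6.5, -7.8, 2.8]
finger_gap: -0.001
gripper_force: 4.5
t: 13.05
tcp_pos: [0.6155, 0.1024, 0.0943]
tool_rot: [0.148, 0.989, -0.004, -0.007]
force: [-13.4, -14.8, 7.1]
finger_gap: 0.001
gripper_force: 8.9
side peg 24 [0.6198 0.1259 0.0889] cam [0.507 0.68  0.906] [617.7 124.1] [15.4  6.1] 31.7 top [0.6205 0.1246 0.1011]
side housing 540 [666.3  63.3] [95.5 93.3] 74.2
wrist peg 1220 [0.618  0.1218 0.0947] cam [0.547 0.124 0.22 ] [620.9 121.2] [12.4 13.3] 77.9 top [0.6196 0.1218 0.1006]
wrist housing 3250 [655.9  58.6] [83.  74.7] 73.3
```

The lever is against its stop: peg at (0.621, 0.121) as predicted, and force rose to 20 N without movement. Lift straight up to let go.

```bash
python3 -m crank '[{"dp":[-0.1,-0.08,0.3],"angular":[0,0,0]},{"dp":[0,0,1],"angular":[0,0,0]},{"dp":[0,0,1],"angular":[0,0,0]},{"dp":[0,0,1],"angular":[0,0,0]},{"dp":[0,0,0.3],"angular":[0,0,0]},{"dp":[0,0,0],"angular":[0,0,0]},{"dp":[0,0,0],"angular":[0,0,0]},{"dp":[0,0,0],"angular":[0,0,0]},{"dp":[0,0,0],"angular":[0,0,0]}]' ; python3 lev.py l5 side scene
python3 - <<'E'
import cv2,numpy as np
a=cv2.imread('pics/l1_scene.png')[215:280,295:355];b=cv2.imread('pics/l5_scene.png')[215:280,295:355]
cv2.imwrite('pics/cmp.png',cv2.resize(np.hstack([a,b]),None,fx=6,fy=6,interpolation=cv2.INTER_CUBIC))
E
```

```text
t: 14.05
tcp_pos: [0.6177, 0.104, 0.2013]
tool_rot: [0.149, 0.989, -0.0, -0.001]
force: [-0.3, 0.6, 0.6]
finger_gap: 0.004
gripper_force: 0.0
side peg 31 [0.5953 0.0405 0.0934] cam [0.507 0.68  0.906] [595.3  38.9] [11.3 11.2] 4.2 top [0.5967 0.0382 0.1013]
side housing 774 [665.7  63.7] [94.5 94.1] 73.4
scene peg 23 [0.6009 0.0363 0.0937] cam [ 1.332 -0.133  1.163] [598.6  37.2] [ 7.5 12.2] 58.0 top [0.599  0.0361 0.1016]
scene housing 662 [669.9  62.8] [93.4 97. ] 73.7
```

View pics/cmp.png

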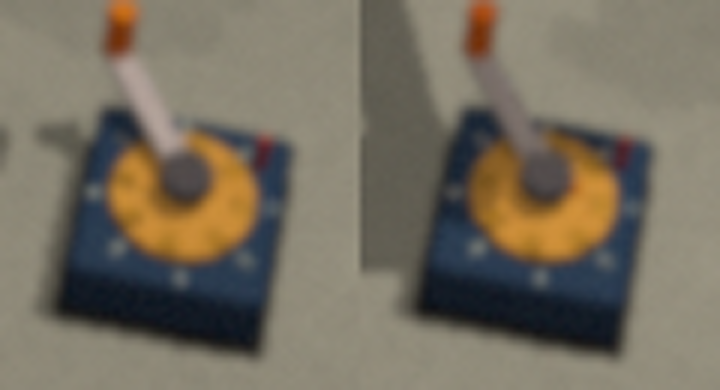

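Left is before, right is after: the lever is back at rest (peg 480,25 against 120,25) and the wheel shows clearly in both. I'll check the dot closer when I come back. Now the blue box.

```bash
python3 -m crank '[{"dp":[-0.36,-0.96,0],"angular":[0,0,2.3]},{"dp":[-0.36,-0.96,0],"angular":[0,0,2.3]},{"dp":[-0.36,-0.96,0],"angular":[0,0,2.3]},{"dp":[-0.36,-0.96,0],"angular":[0,0,2.3]},{"dp":[-0.36,-0.96,0],"angular":[0,0,2.3]},{"dp":[-0.36,-0.96,0],"angular":[0,0,2.3]},{"dp":[-0.36,-0.96,0],"angular":[0,0,2.3]},{"dp":[-0.36,-0.96,0],"angular":[0,0,2.3]},{"dp":[-0.36,-0.96,0],"angular":[0,0,2.3]},{"dp":[-0.36,-0.96,0],"angular":[0,0,2.3]},{"dp":[-0.36,-0.96,0],"angular":[0,0,2.3]},{"dp":[-0.36,-0.96,0],"angular":[0,0,2.3]},{"dp":[-0.36,-0.96,0],"angular":[0,0,2.3]},{"dp":[-0.36,-0.96,0],"angular":[0,0,2.3]},{"dp":[-0.36,-0.96,0],"angular":[0,0,2.3]},{"dp":[-0.36,-0.96,0],"angular":[0,0,2.3]},{"dp":[0,0,0],"angular":[0,0,0]},{"dp":[0,0,0],"angular":[0,0,0]}]' 0.2
python3 - <<'E'
from station import sense,vision
from h import *
from scipy.spatial.transform import Rotation as R
s=sense();d=vision.snapshot('wrist')
T=np.eye(4);T[:3,:3]=R.from_quat(s['tool_rot']).as_matrix();T[:3,3]=s['tcp_pos'];P=cloud(d,T@d['mount'])
m=(P[...,2]>.085)&(P[...,2]<.105)&(np.linalg.norm(P[...,:2]-[.443,-.357],axis=-1)<.06)
r=T[:2,1];print(s['tcp_pos'],np.degrees(np.arctan2(r[1],r[0])),m.sum(),*rect(P[m]))
E
```

```text
t: 15.95
tcp_pos: [0.4452, -0.357, 0.2025]
tool_rot: [-0.17, 0.986, 0.001, -0.0]
force: [-0.2, 1.5, 0.3]
finger_gap: 0.803
gripper_force: 0.0
[ 0.44524696 -0.35697164  0.20251172] 109.51791533338499 6242 [ 442.5 -360. ] [94.5 38. ] 19.5
```

```bash
python3 -m crank '[{"dp":[-0.08,-0.1,-0.7],"angular":[0,0,0]},{"dp":[0,0,-0.8],"angular":[0,0,0]},{"dp":[0,0,-0.8],"angular":[0,0,0]},{"dp":[0,0,-0.8],"angular":[0,0,0]},{"dp":[0,0,-0.7],"angular":[0,0,0]},{"dp":[0,0,-0.4],"angular":[0,0,0]},{"dp":[0,0,0],"angular":[0,0,0]}]' && python3 -m crank '[{"dp":[0,0,0],"angular":[0,0,0]},{"dp":[0,0,0],"angular":[0,0,0]},{"dp":[0,0,0],"angular":[0,0,0]},{"dp":[0,0,0],"angular":[0,0,0]},{"dp":[0,0,0],"angular":[0,0,0]},{"dp":[0,0,0],"angular":[0,0,0]},{"dp":[0,0,0],"angular":[0,0,0]}]' 1 40 && python3 -m crank '[{"dp":[0,0,0.5],"angular":[0,0,0]},{"dp":[0,0,0.9],"angular":[0,0,0]},{"dp":[0,0,1],"angular":[0,0,0]},{"dp":[0,0,1],"angular":[0,0,0]},{"dp":[0,0,0.8],"angular":[0,0,0]},{"dp":[0,0,0],"angular":[0,0,0]}]'
```

```text
t: 16.7
tcp_pos: [0.4429, -0.3578, 0.0755]
tool_rot: [-0.171, 0.985, 0.002, -0.001]
force: [0.4, 0.4, 0.8]
finger_gap: 0.802
gripper_force: 0.0
t: 17.4
tcp_pos: [0.4438, -0.3601, 0.0782]
tool_rot: [-0.17, 0.985, -0.001, 0.001]
force: [-0.1, 2.5, 6.3]
finger_gap: 0.44
gripper_force: 44.6
t: 18.0
tcp_pos: [0.4445, -0.3615, 0.2061]
tool_rot: [-0.171, 0.985, -0.003, 0.002]
force: [0.8, -1.4, -2.3]
finger_gap: 0.438
gripper_force: 43.8
```

```bash
python3 -m crank '[{"dp":[0.084,0.98,0],"angular":[0,0,-1.17]},{"dp":[0.084,0.98,0],"angular":[0,0,-1.17]},{"dp":[0.084,0.98,0],"angular":[0,0,-1.17]},{"dp":[0.084,0.98,0],"angular":[0,0,-1.17]},{"dp":[0.084,0.98,0],"angular":[0,0,-1.17]},{"dp":[0.084,0.98,0],"angular":[0,0,-1.17]},{"dp":[0.084,0.98,0],"angular":[0,0,-1.17]},{"dp":[0.084,0.98,0],"angular":[0,0,-1.17]},{"dp":[0.084,0.98,0],"angular":[0,0,-1.17]},{"dp":[0.084,0.98,0],"angular":[0,0,-1.17]},{"dp":[0.084,0.98,0],"angular":[0,0,-1.17]},{"dp":[0.084,0.98,0],"angular":[0,0,-1.17]},{"dp":[0.084,0.98,0],"angular":[0,0,-1.17]},{"dp":[0.084,0.98,0],"angular":[0,0,-1.17]},{"dp":[0.084,0.98,0],"angular":[0,0,-1.17]},{"dp":[0.084,0.98,0],"angular":[0,0,-1.17]},{"dp":[0.084,0.98,0],"angular":[0,0,-1.17]},{"dp":[0.084,0.98,0],"angular":[0,0,-1.17]},{"dp":[0.084,0.98,0],"angular":[0,0,-1.17]},{"dp":[0.084,0.9,0],"angular":[0,0,-1.17]}]' && python3 -m crank '[{"dp":[0,0.7,0],"angular":[0,0,0]},{"dp":[0,0,0],"angular":[0,0,0]},{"dp":[0,0,0],"angular":[0,0,0]}]'; python3 boxpos.py 0.115 0.18 0.495 0.247 s4
```

```text
t: 20.0
tcp_pos: [0.4925, 0.2268, 0.2011]
tool_rot: [0.033, 0.999, -0.001, -0.002]
force: [0.2, -0.4, -1.9]
finger_gap: 0.439
gripper_force: 43.5
t: 20.3
tcp_pos: [0.4925, 0.2465, 0.2014]
tool_rot: [0.032, 0.999, -0.001, -0.002]
force: [-0.0, 0.1, -2.7]
finger_gap: 0.439
gripper_force: 43.7
all 740 [0.445 0.261 0.124] [0.538 0.271 0.18 ] [491.5 266.1] [ 4.5 93.9] 86.6
label 252 [0.4913 0.2663 0.1639] [491.  266.3] [ 3.6 57.8] 85.9
```

```bash
python3 -m crank '[{"dp":[0.1,0,-0.7],"angular":[0,0,0]},{"dp":[0,0,-0.8],"angular":[0,0,0]},{"dp":[0,0,-0.8],"angular":[0,0,0]},{"dp":[0,0,-0.8],"angular":[0,0,0]},{"dp":[0,0,-0.5],"angular":[0,0,0]},{"dp":[0,0,-0.2],"angular":[0,0,0]},{"dp":[0,0,0],"angular":[0,0,0]},{"dp":[0,0,0],"angular":[0,0,0]}]'; python3 -m crank '[{"dp":[0,0,-0.05],"angular":[0,0,0]},{"dp":[0,0,0],"angular":[0,0,0]}]'
```

```text
t: 21.15
tcp_pos: [0.4972, 0.2464, 0.0895]
tool_rot: [0.033, 0.999, 0.0, 0.0]
force: [0.5, 0.9, -2.7]
finger_gap: 0.437
gripper_force: 43.6
t: 21.35
tcp_pos: [0.4971, 0.2469, 0.0883]
tool_rot: [0.033, 0.999, 0.0, 0.001]
force: [-0.5, 0.6, -1.3]
finger_gap: 0.44
gripper_force: 43.6
```

```bash
python3 -m crank '[{"dp":[0,0,-0.05],"angular":[0,0,0]},{"dp":[0,0,-0.05],"angular":[0,0,0]},{"dp":[0,0,-0.04],"angular":[0,0,0]},{"dp":[0,0,0],"angular":[0,0,0]}]'; python3 -m crank '[{"dp":[0,0,-0.03],"angular":[0,0,0]},{"dp":[0,0,0],"angular":[0,0,0]}]'
```

```text
t: 21.75
tcp_pos: [0.4967, 0.2469, 0.0833]
tool_rot: [0.033, 0.999, 0.0, 0.0]
force: [-0.3, 0.2, -1.1]
finger_gap: 0.437
gripper_force: 43.6
t: 21.95
tcp_pos: [0.4966, 0.247, 0.0832]
tool_rot: [0.033, 0.999, 0.0, 0.0]
force: [-0.9, 0.8, 4.9]
finger_gap: 0.442
gripper_force: 44.2
```

Contact with the tray floor. Release, lift and check.

```bash
python3 -m crank '[{"dp":[0,0,0],"angular":[0,0,0]},{"dp":[0,0,0],"angular":[0,0,0]},{"dp":[0,0,0],"angular":[0,0,0]},{"dp":[0,0,0.1],"angular":[0,0,0]},{"dp":[0,0,0.5],"angular":[0,0,0]},{"dp":[0,0,1],"angular":[0,0,0]},{"dp":[0,0,1],"angular":[0,0,0]},{"dp":[0,0,1],"angular":[0,0,0]},{"dp":[0,0,0],"angular":[0,0,0]}]' 0.25; python3 boxpos.py 0.085 0.115 0.495 0.23 s5;python3 boxpos.py 0.085 0.115 0.502 0.365 s6
```

```text
t: 22.85
tcp_pos: [0.4994, 0.2476, 0.1946]
tool_rot: [0.033, 0.999, 0.001, 0.004]
force: [0.5, -0.1, 0.1]
finger_gap: 0.748
gripper_force: 0.0
all 939 [0.447 0.228 0.085] [0.543 0.271 0.105] [495.1 248.6] [40.8 95. ] 87.6
label 458 [0.4933 0.2501 0.101 ] [493.9 248.2] [31.1 76.3] 83.9
all 1226 [0.453 0.326 0.085] [0.549 0.37  0.107] [501.  347.7] [39.1 94.8] 85.8
label 6 [0.4939 0.3323 0.0988] [500.1 331.7] [ 1.1 60.9] 85.0
```

```bash
python3 -m crank '[{"dp":[0.3,-0.91,0],"angular":[0,0,-1.5]},{"dp":[0.3,-0.91,0],"angular":[0,0,-1.5]},{"dp":[0.3,-0.91,0],"angular":[0,0,-1.5]},{"dp":[0.3,-0.91,0],"angular":[0,0,-1.5]},{"dp":[0.3,-0.91,0],"angular":[0,0,-1.5]},{"dp":[0.3,-0.91,0],"angular":[0,0,-1.5]},{"dp":[0.3,-0.91,0],"angular":[0,0,-1.5]},{"dp":[0.3,-0.91,0],"angular":[0,0,-1.5]},{"dp":[0.3,-0.91,0],"angular":[0,0,-1.5]},{"dp":[0,0,0],"angular":[0,0,0]},{"dp":[0,0,0],"angular":[0,0,0]}]' 1
python3 lev.py l6 wrist
python3 - <<'E'
import cv2,numpy as np
c=[cv2.imread(f'pics/{n}_wrist.png')[190:330,300:440] for n in('l1','l6')]
cv2.imwrite('pics/cmp2.png',cv2.resize(np.hstack(c),None,fx=2.8,fy=2.8,interpolation=cv2.INTER_CUBIC))
E
```

```text
t: 24.05
tcp_pos: [0.5766, 0.0008, 0.1887]
tool_rot: [0.151, 0.989, 0.0, -0.002]
force: [0.1, 0.8, 0.4]
finger_gap: -0.001
gripper_force: 0.0
wrist peg 222 [0.5917 0.0349 0.0896] cam [0.507 0.022 0.314] [595.1  34.5] [10.  13.4] 48.8 top [0.5932 0.034  0.099 ]
wrist housing 4268 [666.6  60.8] [92.9 93.4] 74.2
```

View pics/cmp2.png

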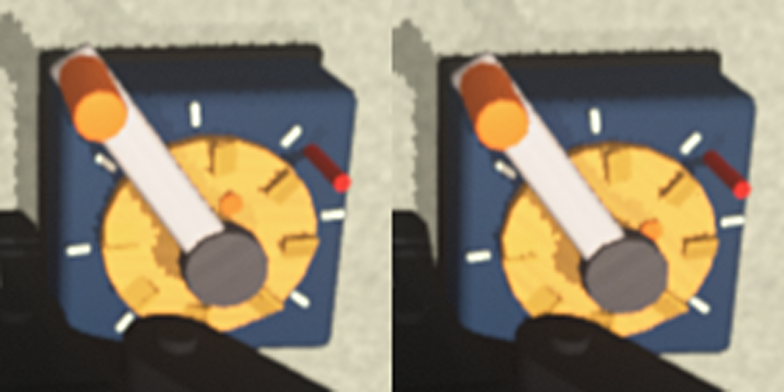

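The dot went from (230,203) to (650,229), about 45° clockwise around the hub, so the first count registered in full. Repeat the swing.

```bash
python3 -m crank '[{"dp":[0.3,-0.02,-0.65],"angular":[0,0,0]},{"dp":[0,0,-0.8],"angular":[0,0,0]},{"dp":[0,0,-0.8],"angular":[0,0,0]},{"dp":[0,0,-0.6],"angular":[0,0,0]},{"dp":[0,0,-0.3],"angular":[0,0,0]},{"dp":[0,0,0],"angular":[0,0,0]},{"dp":[0,0,0],"angular":[0,0,0]}]'; python3 -m crank '[{"dp":[0.08,0.25,0],"angular":[0,0,0]},{"dp":[0.08,0.25,0],"angular":[0,0,0]},{"dp":[-0.09,0.33,0],"angular":[0,0,0]},{"dp":[-0.047,0.344,0],"angular":[0,0,0]},{"dp":[0,0.347,0],"angular":[0,0,0]},{"dp":[0.05,0.344,0],"angular":[0,0,0]},{"dp":[0.096,0.333,0],"angular":[0,0,0]},{"dp":[0.14,0.317,0],"angular":[0,0,0]},{"dp":[0.184,0.294,0],"angular":[0,0,0]},{"dp":[0,0,0],"angular":[0,0,0]}]'
```

```text
t: 24.8
tcp_pos: [0.5868, 0.0011, 0.0963]
tool_rot: [0.15, 0.989, 0.0, 0.0]
force: [-0.4, -0.2, 1.1]
finger_gap: 0.002
gripper_force: 0.0
t: 25.8
tcp_pos: [0.6003, 0.0864, 0.0953]
tool_rot: [0.149, 0.989, -0.0, -0.001]
force: [-1.8, -2.3, -0.2]
finger_gap: 0.0
gripper_force: 1.6
```

```bash
python3 -m crank '[{"dp":[0.2,0.27,0],"angular":[0,0,0]},{"dp":[0.24,0.24,0],"angular":[0,0,0]},{"dp":[0,0,0],"angular":[0,0,0]}]'; python3 -m crank '[{"dp":[0.12,0.1,0],"angular":[0,0,0]},{"dp":[0,0,0],"angular":[0,0,0]}]';python3 -m crank '[{"dp":[0.12,0.1,0],"angular":[0,0,0]},{"dp":[0,0,0],"angular":[0,0,0]}]'; python3 lev.py l7 wrist
```

```text
t: 26.1
tcp_pos: [0.6139, 0.1008, 0.0953]
tool_rot: [0.15, 0.989, -0.0, -0.001]
force: [-3.0, -2.6, -0.1]
finger_gap: -0.005
gripper_force: 1.8
t: 26.3
tcp_pos: [0.615, 0.1018, 0.0952]
tool_rot: [0.149, 0.989, -0.002, -0.004]
force: [-7.0, -7.0, 2.9]
finger_gap: -0.001
gripper_force: 4.4
t: 26.5
tcp_pos: [0.6154, 0.1025, 0.095]
tool_rot: [0.149, 0.989, -0.004, -0.007]
force: [-13.4, -14.1, 7.6]
finger_gap: 0.001
gripper_force: 8.8
wrist peg 1217 [0.618  0.1218 0.0947] cam [0.547 0.124 0.221] [620.7 121.2] [12.1 13.2] 78.2 top [0.6197 0.1218 0.1007]
wrist housing 3220 [651.9  57. ] [82.3 76.5] 68.6
```

Same readings as the first time, so it is at the stop. Let go, lift, then move back to the hover pose to check.

```bash
python3 -m crank '[{"dp":[-0.1,-0.08,0.3],"angular":[0,0,0]},{"dp":[0,0,1],"angular":[0,0,0]},{"dp":[0,0,1],"angular":[0,0,0]},{"dp":[0,0,1],"angular":[0,0,0]},{"dp":[0,0,0.3],"angular":[0,0,0]},{"dp":[0,0,0],"angular":[0,0,0]},{"dp":[0,0,0],"angular":[0,0,0]},{"dp":[0,0,0],"angular":[0,0,0]},{"dp":[-0.35,-0.9,0],"angular":[0,0,0]},{"dp":[-0.35,-0.9,0],"angular":[0,0,0]},{"dp":[-0.35,-0.9,0],"angular":[0,0,0]},{"dp":[-0.3,-0.7,0],"angular":[0,0,0]},{"dp":[0,0,0],"angular":[0,0,0]},{"dp":[0,0,0],"angular":[0,0,0]}]'; python3 lev.py l8 wrist side; python3 boxpos.py 0.085 0.115 0.495 0.23 s7;python3 boxpos.py 0.085 0.115 0.502 0.365 s8;python3 - <<'E'
import cv2,numpy as np
a=cv2.imread('pics/l8_wrist.png')[180:345,290:455];b=cv2.imread('pics/s8.png')
a=cv2.resize(a,(370,370),interpolation=cv2.INTER_CUBIC);b=cv2.resize(b[:,110:420],(273,370))
cv2.imwrite('pics/fin.png',np.hstack([a,b]))
E
```

```text
t: 27.95
tcp_pos: [0.578, 0.0016, 0.2028]
tool_rot: [0.151, 0.989, 0.0, -0.001]
force: [-1.0, 0.5, 0.5]
finger_gap: -0.004
gripper_force: 0.0
wrist peg 190 [0.5917 0.0349 0.0896] cam [0.508 0.023 0.328] [595.1  34.5] [ 9.6 13.9] 44.0 top [0.5933 0.0342 0.0993]
wrist housing 4285 [667.   60.6] [92.9 93.9] 74.1
side peg 23 [0.5958 0.0415 0.0878] cam [0.507 0.68  0.906] [595.5  40.7] [ 7.1 11.3] 87.2 top [0.5993 0.0415 0.1001]
side housing 765 [666.1  63.3] [95.1 94.7] 73.3
all 1010 [0.447 0.227 0.085] [0.543 0.271 0.105] [494.9 248.9] [40.5 94.6] 86.9
label 500 [0.494  0.249  0.1008] [494.3 249.4] [30.9 75.9] 86.0
all 1227 [0.453 0.326 0.085] [0.549 0.37  0.105] [501.  347.6] [39.2 94.9] 86.0
label 12 [0.5021 0.3324 0.1007] [501.1 332.9] [ 2.5 62.6] 84.9
```

View pics/fin.png

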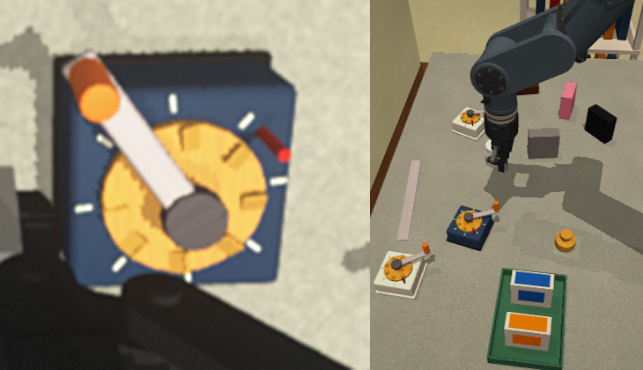

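Both boxes stand in the tray (530,290 and 527,330) and the lever is at rest. The dot is now hidden behind the hub in this view, so I'll check it from the scene camera.

Run:
```python
from station import vision
import cv2,numpy as np
d=vision.snapshot('scene');cv2.imwrite('pics/l9_scene.png',d['image'])
c=[cv2.imread(f'pics/{n}_scene.png')[225:275,298:352] for n in('l5','l9')]+[cv2.imread(f'pics/{n}.png')[230:280,195:249] for n in('s8',)]
cv2.imwrite('pics/c3.png',cv2.resize(np.hstack(c),None,fx=4.9,fy=4.9,interpolation=cv2.INTER_CUBIC))
```

```text
(no output)
```

View pics/c3.png

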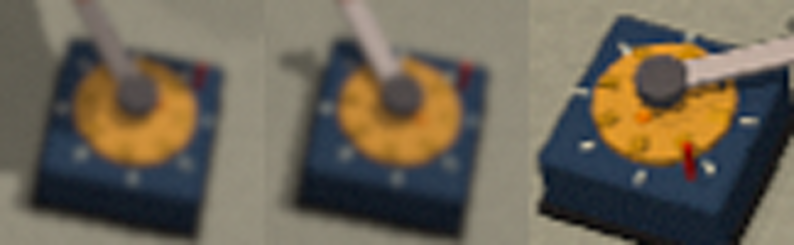

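In the side view the dot is at (643,118), which is 42° in world bearing. Before that it was at 88°, and at the start at 135°, so the wheel has made two full steps of about 46°. The job is done, so I hand it in.

```bash
python3 -c "
from station import order
print(order.sign_off())"
```

```text
the job is handed in; nothing more can be done
None
```

Both labelled boxes stand upright in the green tray; each was counted once, after it was set down (orange, then blue), the lever is back at rest, and I handed the job in at about 28 s of the 72 s allowed; the sign-off gave no verdict.

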